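# Pack the backing block under the cantilever tray of a switch-checked kit box

### The job

Get the kit box ready: swing its cantilever tray up and back until it rests open, then lay the pine block flat in the bay underneath, pushed home end-on against the two yellow stops so that it holds in the red-rollered switch lever between them. Then bring the tray forward and lower it closed under control, not letting it drop shut.

Things in the scene. Friction and masses are not known exactly. Their poses are not given: they have to be found in the camera images.
- kit_box: Fixed blue sheet-metal box 146 (x) x 236 (y) x 65 mm high, under a grey tray. Origin: centre of its underside, on the worktop; z up, +x to its back (away from the robot), y along its length. Its one bay: x -70 to +70 mm, y -115 to the stops at +75 mm, floor 5 mm above the origin, walls 3 mm thick up to 65 mm. Steel arms carrying the tray lie outside the end walls, at y = -124 and +124 mm.
- bay_stop (a point): Point on the bay floor (5 mm above the box's origin), x = 0, y = +75 mm of the box, in the plane of the faces of the two yellow stops; axes as the box's. The stops are 22 mm wide in x, centred at x = -29 and +29 mm, tops 36 mm above the floor. A block that is home has its centre 75 mm from this point in the box's -y direction. The switch is between the stops.
- switch_lever (a joint): Switch lever between the stops, rad: 0 free, 0.39 with a block's end flush on both stops; pressed above 0.28. It hangs from a hinge 6 mm behind the stop faces, 42 mm above the bay floor, slanting down into the bay. Its red roller (10 mm dia., 14 wide, at x = 0, 18 mm above floor) stands about 10 mm out of the stop faces, pushed in by +y motion; soft spring, under 0.4 N: a block stays put.
- tray_swing (a joint): Angle in rad of the arms that carry the grey tray: 0 = closed on the box, 2.09 = fully back on its stop. Tray and handle stay level and keep their heading all along. Highest at 1.22: released below that it falls closed, beyond it falls back and rests open at 2.09. Tray and load weigh about 0.5 kg; little friction.
- tray_handle (a point): Centre of the tray's handle: level round bar, orange grip 13 mm thick, 80 mm long in the box's y, on two posts 100 mm apart; 47 mm above the tray's floor, 118 mm above the worktop when closed. It stands 30 mm in front of the tray's centre. Tray 146 x 236 mm, walls 24 mm high, underside at 68 mm when closed, small parts fixed in its end compartments. Axes as the box's.
- handle_arc_center (a point): Fixed point of the box about which tray_handle moves on a circle of radius 100 mm in the box's x-z plane: handle = this point + 100 mm * (-cos(a), 0, sin(a)) in the box's axes, a = 0.349 + tray_swing. Open, the handle is 171 mm farther back (+x) and 30 mm higher than closed.
- block_center (a point): Centre of the brown pine block, 60 (x) x 150 (y) x 45 mm (z), about 0.2 kg, loose on the worktop at the left, lying flat, heading varies; z up when flat. Grasp it across its 60 mm width. The two ends are alike.
- pine_block: The same pine block; origin at the centre of its underside, axes as block_center.

How it is judged:
On the way, in this order (a step that is already met when the one before it is completed fails the run):
1. the tray is swung back to its open rest (value of joint tray_swing above 1.9 rad), for 0.2 s.
2. with the tray open, the block lies in the bay and holds the switch lever in (value of joint tray_swing above 1.5 rad and value of joint switch_lever above 0.28 rad and z of block_center in the frame of kit_box between 0.018 and 0.04 m and x of block_center in the frame of kit_box between -0.04 and 0.04 m and y of block_center in the frame of kit_box between -0.015 and 0.012 m and angle between the y axis of block_center and the y axis of kit_box, either way round below 0.12 rad), for 0.2 s.
At the end, for the whole second after the job is handed in: The tray is closed (tray_swing below 0.08 rad), the block lies flat in the bay (centre 18 to 40 mm above the box's origin, within 40 mm of the middle in x, -15 to +12 mm in y, its long axis within 0.12 rad of the box's y) at rest, and holds the switch lever in (above 0.28 rad) (value of joint tray_swing below 0.08 rad and value of joint switch_lever above 0.28 rad and z of block_center in the frame of kit_box between 0.018 and 0.04 m and x of block_center in the frame of kit_box between -0.04 and 0.04 m and y of block_center in the frame of kit_box between -0.015 and 0.012 m and angle between the y axis of block_center and the y axis of kit_box, either way round below 0.12 rad and linear speed of pine_block below 0.02 m/s); the robot touches nothing.
It fails at once if the tray is dropped shut (closing faster than 6 rad/s) (velocity of joint tray_swing below -6 rad/s).
It also fails if it takes over 70 s, if anything falls off the work surface, if the arm or the gripper's body presses on something with over 40 N, if the wrist force passes 120 N, or if a joint passes its speed limit or range.

### The arm

A 6-joint arm with a two-finger parallel gripper is mounted at the origin on a cart in front of the work surface, level with it; the furniture and walls round the work are solid. World frame = base frame: x ahead of the robot, y to its left, z up, the work surface at z = 0. Lengths are in m, angles in rad, forces in N, time in s.
With the tool pointing down it reaches from about 0.425 to 0.95 m from the base axis. Payload 14.7 kg.
Tool frame: the origin (TCP) lies midway between the tips of the shut fingers; the grasp point (between the pads) lies 19 mm behind it (tcp_to_grasp is the distance from the TCP to the grasp point, in m); z points along the fingers, y is the line along which they close (so a half turn about z gives the same grasp; the last joint's range is limited). The gripper opens to 85 mm and grips with 20 to 120 N. Pads are 22 mm wide; open, the fingers measure 114 mm over their backs; the gripper's body (76 mm by 85 mm) begins 54 mm behind the grasp point. The pads swing forward as they close: fully open they stand 13 mm farther back than shut.
Start: joints at [1.13, 0.48, 1.596, -0, 1.065, -0.047], TCP at [0.249, 0.6, 0.231] pointing down, gripper open.
Joint ranges: [-2.75, 2.75], [-0.82, 2.05], [0.23, 2.67], [-1.56, 4.7], [0.09, 2.69], [-2.92, 2.92]. Speed limits (rad/s): [1.89, 1.89, 2.39, 3.01, 3.01, 3.01].

### API

Orientations are given as a rotation vector (axis times angle).
In Python, from plant import * gives the robot as it stands. The module is installed in compiled form; this text tells all that it offers.
- The arm moves only by the shell command python3 -m pendant 'ROWS' [FORCE]. ROWS is a JSON object of lists of equal length, an entry for each row: "turn": the turn, a rotation vector about the tool's x, y, z in rad, a list of three; "slide": the shift along the tool's x, y, z in mm, a list of three; "claw": the closure, from 0 (fully open) to 1 (shut). In form: {"turn": [[rx, ry, rz], ...], "slide": [[dx, dy, dz], ...], "claw": [claw, ...]}. A call has 1 to 12 rows; each row is the pose to reach, as a shift and turn from the pose commanded when the call began, along the tool's axes at that moment; what a row does not reach only later rows make up. A row lasts 1/8 s, in which the tool goes at most 62.5 mm and 10.7 degrees, less where a joint would pass 70% of its speed; a pose out of reach is approached as far as the arm can. A call with a gripper value outside its range is refused whole. The fingers move at their own pace and stop on an object; FORCE is the grip in N (left out, the last holds). Time passes only in rows, so rows that repeat a pose let the fingers close. It gives the time, the measured TCP pose, the force, the opening and the grip force at its end, in the units of the state.
- observe(): the state, without advancing time (a new reading comes with each control period).
- get_image(name): name is "side" or "top" or "wrist"; returns a dict with "frame" (400x640x3 uint8, blue, green, red), "fx", "fy", "cx", "cy" (pixels), "rvec" (rotation vector, rad) and "tvec" (3), from world to camera coordinates, as OpenCV has them. Camera axes: x right, y down, z forward; pixel columns grow to the right and rows downward; lengths in m; the calibration is good to about 2 mm. A picture is of the moment at which its call begins. There is no depth.
- hand_in(): hands the job in; it is judged then, once.
The state is a dict: "t": time; "joints": joint angles; "joint_vel": joint speeds; "tau": joint torques, N m; "eef_pos": TCP position; "orientation": TCP orientation; "wrist_force": force on the tool from outside, world axes, zero at the start; "wrist_torque": the same for the moment, N m; "width": finger opening in m; "grasp_force": force on a finger pad.
Only numpy, scipy, OpenCV 4.12 (cv2) and the standard library are available. Lean on these libraries where they do the work, as an engineer would, in place of code of your own. Each camera call takes 0.05 s, during which the arm holds its last target. There are 200 camera calls.

## Working session

There is one attempt and no reset: what is moved stays moved. The work goes in short steps, Python scripts to look and compute and a shell command to move; the robot and the scene stay as the last step left them, time stands still between calls to the robot, and variables do not carry over. Pictures are saved under pics/ and viewed, at most 10 in all, crops included, and the job is handed in when it is done.

```bash
mkdir -p pics; cat > h.py <<'E'
from plant import *
import numpy as np, cv2
from scipy.spatial.transform import Rotation as R
def grab(n,save=None):
    c=get_image(n)
    if save: cv2.imwrite('pics/'+save,c['frame'])
    return c
def ray(c,u,v):
    M=R.from_rotvec(np.ravel(c['rvec'])).as_matrix(); o=-M.T@np.ravel(c['tvec'])
    return o, M.T@np.array([(u-c['cx'])/c['fx'],(v-c['cy'])/c['fy'],1])
def onz(c,u,v,z):
    o,d=ray(c,u,v); return o+d*(z-o[2])/d[2]
def proj(c,p):
    M=R.from_rotvec(np.ravel(c['rvec'])).as_matrix(); q=M@np.array(p)+np.ravel(c['tvec'])
    return np.array([c['cx']+c['fx']*q[0]/q[2],c['cy']+c['fy']*q[1]/q[2]])
E
python3 - <<'E'
from h import *
np.set_printoptions(precision=4,suppress=True)
for n in('top','side'):
    c=grab(n,n+'0.png'); o,_=ray(c,0,0); print(n,o,c['fx'])
a=np.vstack([cv2.imread('pics/top0.png')]); 
s=observe(); print(s['t'],s['eef_pos'],s['orientation'],s['width'],s['wrist_force'])
print(R.from_rotvec(s['orientation']).as_matrix())
E
```

```text
top [0.4101 0.0587 1.0284] 470.69026044970803
side [ 0.4807 -0.8242  0.9068] 505.7426455233804
0.1 [0.2492 0.5999 0.2307] [-0.6145 -3.0807  0.0016] 0.0853629663295752 [ 0.0723 -0.681   0.4184]
[[-0.9235  0.3837 -0.0005]
 [ 0.3837  0.9235 -0.001 ]
 [ 0.     -0.0011 -1.    ]]
```

View pics/top0.png

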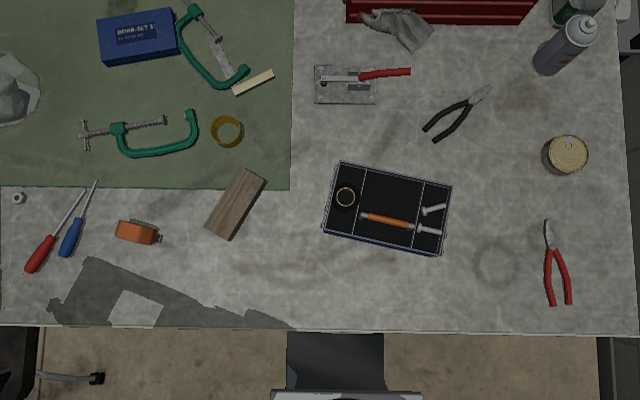

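View pics/side0.png

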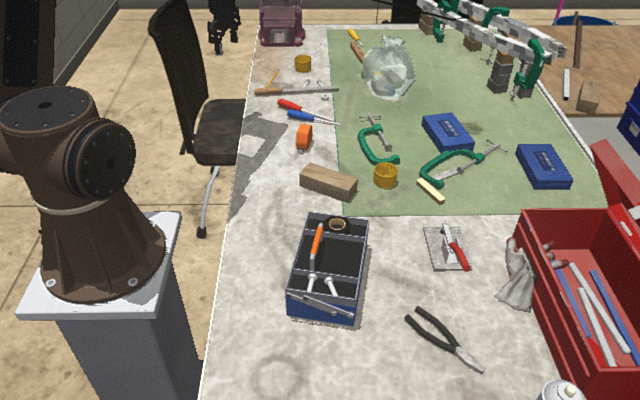

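Top view: tray corners are about (340,162), (452,187), (441,255) and (322,229), the orange grip runs (362,214)–(412,227), and the pine block is centred near (236,205). The side view shows the closed tray and the block lying flat.

```bash
python3 - <<'E'
from h import *
np.set_printoptions(precision=4,suppress=True)
c=grab('top'); f=c['frame']; hsv=cv2.cvtColor(f,cv2.COLOR_BGR2HSV)
def rect(m,z,x0,y0,x1,y1,nm):
    k=np.zeros_like(m); k[y0:y1,x0:x1]=m[y0:y1,x0:x1]
    cs,_=cv2.findContours(k,cv2.RETR_EXTERNAL,cv2.CHAIN_APPROX_NONE); q=max(cs,key=cv2.contourArea)
    W=np.array([onz(c,u,v,z)[:2] for u,v in q[:,0,:]],np.float32)
    (cx,cy),(w,h),a=cv2.minAreaRect(W); b=cv2.boxPoints(((cx,cy),(w,h),a))
    e=b[1]-b[0]; g=b[2]-b[1]; L=e if np.linalg.norm(e)>np.linalg.norm(g) else g
    if L[1]<0:L=-L
    print(nm,'ctr',cx,cy,'size',w,h,'yaw of long axis as y',np.arctan2(-L[0],L[1]),'px',cv2.boundingRect(q))
rect(cv2.inRange(hsv,(5,130,90),(20,255,255)),0.118,340,190,430,240,'handle')
for u,v in [(236,205),(300,250),(225,210),(345,225),(380,185)]: print((u,v),hsv[v,u])
rect(cv2.inRange(hsv,(5,45,40),(20,140,200)),0.045,195,160,275,250,'block')
d=cv2.morphologyEx(cv2.inRange(hsv,(0,0,0),(180,255,70))|cv2.inRange(hsv,(100,80,0),(130,255,255)),cv2.MORPH_CLOSE,np.ones((9,9)))
rect(d,0.092,310,150,465,265,'tray')
E
```

```text
handle ctr 0.49952712655067444 -0.06964743137359619 size 0.07915632426738739 0.01118678692728281 yaw of long axis as y -0.21538717 px (368, 213, 41, 15)
(236, 205) [20 64 96]
(300, 250) [ 26  18 116]
(225, 210) [19 66 93]
(345, 225) [60 24 21]
(380, 185) [60 23 22]
block ctr 0.5372723937034607 0.24274364113807678 size 0.06329057365655899 0.14937478303909302 yaw of long axis as y 1.0545869 px (204, 167, 60, 74)
tray ctr 0.524470329284668 -0.07365646958351135 size 0.24767763912677765 0.1487617790699005 yaw of long axis as y -0.20970596 px (321, 161, 131, 96)
```

```bash
cat >> h.py <<'E'
def rows(p,yaw=None,frm=None):
    """slide (mm) and turn for TCP target p; yaw = world angle of tool y (mod pi not applied)"""
    s=observe(); M=R.from_rotvec(s['orientation']).as_matrix()
    sl=M.T@(np.array(p)-s['eef_pos'])*1000; t=np.zeros(3)
    if yaw is not None:
        x=np.array([np.sin(yaw),-np.cos(yaw),0]); y=np.array([np.cos(yaw),np.sin(yaw),0])
        T=np.column_stack([np.cross(y,[0,0,-1]),y,[0,0,-1]]); t=R.from_matrix(M.T@T).as_rotvec()
    print('slide',sl.round(1),'turn',t.round(4))
E
python3 -m pendant '{"turn":[[0,0,1.39],[0,0,1.39],[0,0,1.39],[0,0,1.39],[0,0,1.39],[0,0,1.39],[0,0,1.39],[0,0,1.39],[0,0,1.39],[0,0,1.39],[0,0,1.39],[0,0,1.39]],"slide":[[-488,-522,10],[-488,-522,10],[-488,-522,10],[-488,-522,10],[-488,-522,10],[-488,-522,10],[-488,-522,10],[-488,-522,10],[-488,-522,10],[-488,-522,10],[-488,-522,10],[-488,-522,10]],"claw":[0,0,0,0,0,0,0,0,0,0,0,0]}'
python3 -c "
from h import *
rows([.4995,-.0696,.22],-.213)"
```

```text
t: 1.65
eef_pos: [0.5005, -0.0721, 0.2212]
orientation: [2.447, 1.969, 0.0]
wrist_force: [-0.4, 1.4, 0.2]
width: 0.0853
grasp_force: 0.0
slide [ 2.2 -1.5  1.2] turn [ 0.0004  0.0003 -0.0025]
```

```bash
python3 - <<'E'
from h import *
np.set_printoptions(precision=4,suppress=True)
c=grab('wrist','w1.png'); hsv=cv2.cvtColor(c['frame'],cv2.COLOR_BGR2HSV)
m=cv2.inRange(hsv,(3,130,60),(20,255,255))
cs,_=cv2.findContours(m,cv2.RETR_EXTERNAL,cv2.CHAIN_APPROX_NONE); q=max(cs,key=cv2.contourArea)
W=np.array([onz(c,u,v,.118)[:2] for u,v in q[:,0,:]],np.float32)
print(cv2.minAreaRect(W),cv2.boundingRect(q)); print(cv2.boxPoints(cv2.minAreaRect(W)))
s=observe(); print(s['eef_pos'])
rows([.4995,-.0696,.099],-.213)
E
```

```text
((0.5008557438850403, -0.0715789869427681), (0.08051576465368271, 0.01390344463288784), 77.99291229248047) (312, 151, 18, 93)
[[ 0.4857 -0.1095]
 [ 0.4993 -0.1124]
 [ 0.516  -0.0336]
 [ 0.5024 -0.0308]]
[ 0.5014 -0.0735  0.2212]
slide [  3.5  -2.9 122.2] turn [ 0.0012  0.0009 -0.0023]
```

View pics/w1.png

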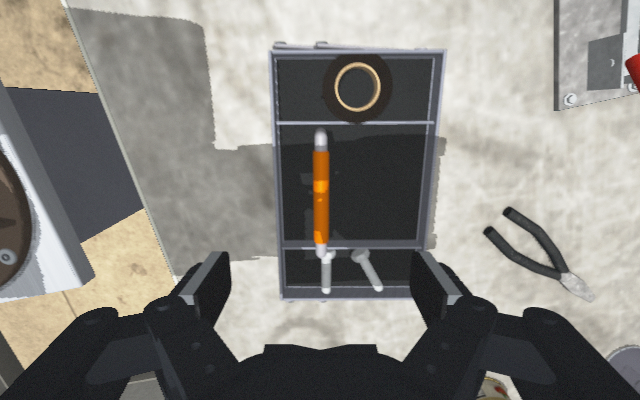

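The orange bar is at about (321,195), between the finger lines, with yaw ≈ -0.21. That agrees with the top view. Next I descend and grip.

```bash
python3 -m pendant '{"turn":[[0,0,0],[0,0,0],[0,0,0],[0,0,0],[0,0,0],[0,0,0],[0,0,0],[0,0,0],[0,0,0],[0,0,0]],"slide":[[2,-1.5,50],[2,-1.5,90],[2,-1.5,115],[2,-1.5,122],[2,-1.5,122],[2,-1.5,122],[2,-1.5,122],[2,-1.5,122],[2,-1.5,122],[2,-1.5,122]],"claw":[0,0,0,0,0.5,0.9,1,1,1,1]}' 60
python3 - <<'E'
import numpy as np
for a in np.linspace(.349,2.45,13): print((94-100*np.cos(a)).round(1),(34.2-100*np.sin(a)).round(1))
E
```

```text
t: 2.95
eef_pos: [0.5016, -0.0674, 0.1003]
orientation: [2.442, 1.97, 0.006]
wrist_force: [10.3, -2.6, -1.2]
width: 0.0108
grasp_force: 58.6
0.0 0.0
7.4 -15.8
17.5 -30.2
29.8 -42.5
44.2 -52.5
60.1 -59.9
77.0 -64.3
94.4 -65.8
111.8 -64.2
128.7 -59.6
144.5 -52.1
158.7 -42.0
171.0 -29.6
```

```bash
python3 -m pendant '{"turn":[[0,0,0],[0,0,0],[0,0,0],[0,0,0],[0,0,0],[0,0,0],[0,0,0],[0,0,0],[0,0,0],[0,0,0],[0,0,0],[0,0,0]],"slide":[[0,7.4,-15.8],[0,17.5,-30.2],[0,29.8,-42.5],[0,44.2,-52.5],[0,60.1,-59.9],[0,77,-64.3],[0,94.4,-65.8],[0,111.8,-64.2],[0,128.7,-59.6],[0,144.5,-52.1],[0,158.7,-42],[0,170,-30.4]],"claw":[1,1,1,1,1,1,1,1,1,1,1,1]}'
python3 -m pendant '{"turn":[[0,0,0],[0,0,0]],"slide":[[0,0,0],[0,0,0]],"claw":[1,1]}'
python3 -c "
from h import *
s=observe();d=s['eef_pos']-np.array([.5016,-.0674,.1003]);print(d,d@[.977,-.213,0],d@[.213,.977,0])"
```

```text
t: 4.45
eef_pos: [0.6679, -0.1031, 0.1309]
orientation: [2.442, 1.97, 0.006]
wrist_force: [8.4, 0.1, 2.0]
width: 0.0113
grasp_force: 61.3
t: 4.7
eef_pos: [0.6677, -0.1031, 0.1311]
orientation: [2.442, 1.97, 0.006]
wrist_force: [11.1, -0.1, 4.6]
width: 0.011
grasp_force: 61.4
[ 0.16606314 -0.03566132  0.03084727] 0.16983954720635702 0.0005303394020734404
```

```bash
python3 -m pendant '{"turn":[[0,0,0],[0,0,0],[0,0,0],[0,0,0],[0,0,0],[0,0,0],[0,0,0]],"slide":[[0,0,0],[0,0,0],[0,0,0],[0,0,0],[0,0,-40],[0,0,-90],[0,0,-90]],"claw":[0.5,0.3,0,0,0,0,0]}' 
python3 -c "
from h import *
rows([.5373,.2427,.20],1.0546)"
```

```text
t: 5.58
eef_pos: [0.667, -0.1031, 0.2239]
orientation: [2.441, 1.97, 0.007]
wrist_force: [0.3, -0.4, 0.3]
width: 0.0855
grasp_force: 0.0
slide [ 310.6 -200.    22.6] turn [ 0.0057  0.0041 -1.2676]
```

```bash
python3 -m pendant '{"turn":[[0.006,0.004,-1.268],[0.006,0.004,-1.268],[0.006,0.004,-1.268],[0.006,0.004,-1.268],[0.006,0.004,-1.268],[0.006,0.004,-1.268],[0.006,0.004,-1.268],[0.006,0.004,-1.268],[0.006,0.004,-1.268]],"slide":[[310.5,-200,22],[310.5,-200,22],[310.5,-200,22],[310.5,-200,22],[310.5,-200,22],[310.5,-200,22],[310.5,-200,22],[310.5,-200,22],[310.5,-200,22]],"claw":[0,0,0,0,0,0,0,0,0]}'
python3 - <<'E'
from h import *
np.set_printoptions(precision=4,suppress=True)
c=grab('wrist','w2.png'); hsv=cv2.cvtColor(c['frame'],cv2.COLOR_BGR2HSV)
p=proj(c,[.5373,.2427,.045]); print(p, hsv[int(p[1]),int(p[0])])
m=cv2.inRange(hsv,(5,40,40),(25,150,220)); m=cv2.morphologyEx(m,cv2.MORPH_OPEN,np.ones((5,5)))
n,l,st,ce=cv2.connectedComponentsWithStats(m); i=l[int(p[1]),int(p[0])]
cs,_=cv2.findContours((l==i).astype(np.uint8),cv2.RETR_EXTERNAL,cv2.CHAIN_APPROX_NONE); q=cs[0]
W=np.array([onz(c,u,v,.045)[:2] for u,v in q[:,0,:]],np.float32); r=cv2.minAreaRect(W)
print(r,cv2.boundingRect(q)); print(cv2.boxPoints(r))
# bay_stops etc in the top view now
t=grab('top','top1.png'); h2=cv2.cvtColor(t['frame'],cv2.COLOR_BGR2HSV)
k=cv2.inRange(h2,(20,110,80),(35,255,255)); k[:, :310]=0;k[:150]=0;k[270:]=0;k[:,460:]=0
n,l,st,ce=cv2.connectedComponentsWithStats(k)
for j in range(1,n):
    if st[j,4]>5: print(st[j],onz(t,*ce[j],.041))
cv2.imwrite('pics/v.png',np.hstack([c['frame'][:,120:520],cv2.resize(t['frame'][130:280,300:470],None,fx=2.35,fy=2.6667)]))
E
```

```text
t: 6.7
eef_pos: [0.5351, 0.2425, 0.1974]
orientation: [-0.806, -3.029, 0.001]
wrist_force: [0.4, 0.0, -0.2]
width: 0.0853
grasp_force: 0.0
[321.1401 188.0852] [ 19  64 108]
((0.5394179821014404, 0.24476897716522217), (0.05909902974963188, 0.14758972823619843), 60.26777267456055) (293, 112, 63, 145)
[[0.4607 0.2557]
 [0.5888 0.1825]
 [0.6182 0.2338]
 [0.49   0.307 ]]
[335 180  20  16 212] [0.5753 0.011  0.041 ]
[329 207  20  15 211] [0.5189 0.0235 0.041 ]
```

View pics/v.png

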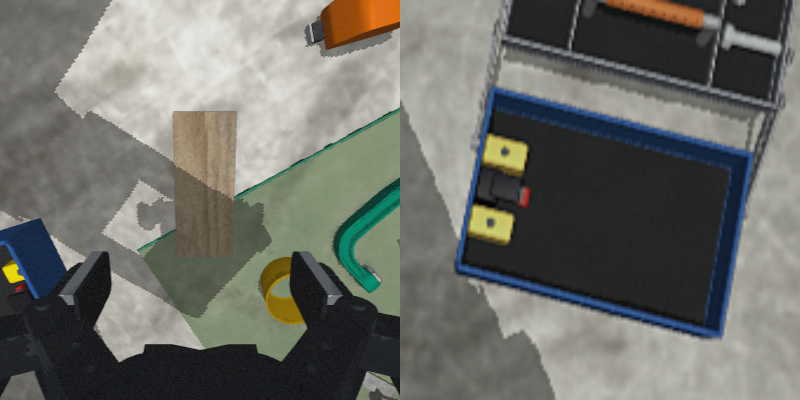

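Left: the block's top is outlined at (174–236, 112–256) in the crop, 59×148 mm, so it is a good measurement. Right: the tray is open, with yellow stops at the bay's left (+y) end, the red roller between them and the bay empty. Now I grasp the block.

```bash
python3 -c "
from h import *
rows([.5394,.2448,.009],1.0517)"
```

```text
slide [ -3.6   4.7 188.5] turn [-0.0025 -0.0064 -0.0002]
```

```bash
python3 -m pendant '{"turn":[[-0.002,-0.006,0],[-0.002,-0.006,0],[-0.002,-0.006,0],[-0.002,-0.006,0],[-0.002,-0.006,0],[-0.002,-0.006,0],[-0.002,-0.006,0],[-0.002,-0.006,0],[-0.002,-0.006,0],[-0.002,-0.006,0],[-0.002,-0.006,0]],"slide":[[-3.5,4.5,50],[-3.5,4.5,110],[-3.5,4.5,150],[-3.5,4.5,175],[-3.5,4.5,188],[-3.5,4.5,188],[-3.5,4.5,188],[-3.5,4.5,188],[-3.5,4.5,188],[-3.5,4.5,188],[-3.5,4.5,188]],"claw":[0,0,0,0,0,0,0.5,0.7,0.8,0.8,0.8]}' 50
python3 -m pendant '{"turn":[[0,0,0],[0,0,0],[0,0,0],[0,0,0]],"slide":[[0,0,-30],[0,0,-80],[0,0,-130],[0,0,-130]],"claw":[0.8,0.8,0.8,0.8]}'
python3 -c "
from h import *
b=np.array([.5283,-.0773]);Y=np.array([np.sin(.214),np.cos(.214)])
p=b-.018*Y;print(p)
rows([*p,.14],-.214)"
```

```text
t: 8.18
eef_pos: [0.5398, 0.2457, 0.0111]
orientation: [0.801, 3.036, 0.001]
wrist_force: [-0.2, -2.7, 5.4]
width: 0.059
grasp_force: 54.6
t: 8.68
eef_pos: [0.5415, 0.2465, 0.1444]
orientation: [0.8, 3.032, 0.007]
wrist_force: [0.0, 1.2, -2.6]
width: 0.0592
grasp_force: 55.0
[ 0.52447733 -0.09488941]
slide [-153.5 -305.4    3.3] turn [7.900e-03 3.000e-04 1.269e+00]
```

```bash
python3 -m pendant '{"turn":[[0.008,0,1.269],[0.008,0,1.269],[0.008,0,1.269],[0.008,0,1.269],[0.008,0,1.269],[0.008,0,1.269],[0.008,0,1.269],[0.008,0,1.269],[0.008,0,1.269],[0.008,0,1.269]],"slide":[[-20,-40,0],[-40,-80,0],[-60,-120,0],[-80,-160,0],[-100,-200,0],[-125,-250,0],[-153.5,-305.5,0],[-153.5,-305.5,0],[-153.5,-305.5,0],[-153.5,-305.5,0]],"claw":[0.8,0.8,0.8,0.8,0.8,0.8,0.8,0.8,0.8,0.8]}'
python3 - <<'E'
from h import *
rows([.5245,-.0949,.05],-.214); s=observe(); print(s['eef_pos'])
c=grab('wrist','w3.png'); t=grab('top'); d=grab('side')
cv2.imwrite('pics/v2.png',np.hstack([cv2.resize(t['frame'][110:290,290:490],(400,360)),cv2.resize(d['frame'][180:360,250:450],(400,360))]))
E
```

```text
t: 9.93
eef_pos: [0.5218, -0.0949, 0.1395]
orientation: [-2.442, -1.972, 0.012]
wrist_force: [0.2, 1.3, -1.8]
width: 0.0592
grasp_force: 54.9
slide [ 1.   3.3 89.5] turn [-0.0069  0.0045  0.0018]
[ 0.52177637 -0.09491818  0.13950348]
```

View pics/v2.png

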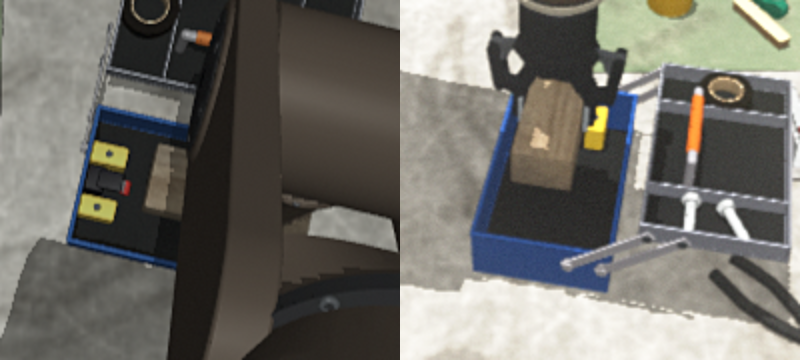

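View pics/w3.png

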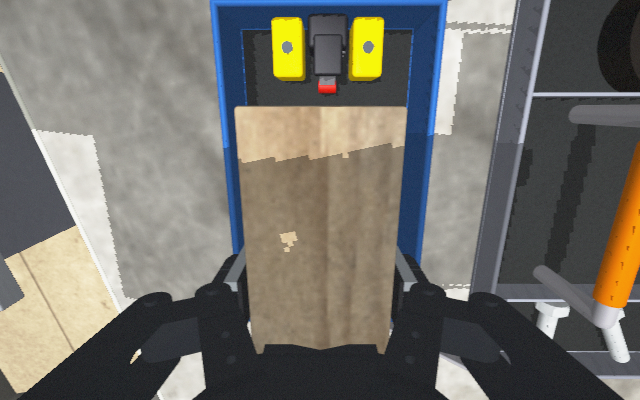

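Wrist view: the block's end edge is at row 107 (columns 236–406). The stops are centred at columns 288 and 366, the roller is at (327,86), and the block is aligned over the bay.

```bash
python3 - <<'E'
from h import *
c=grab('wrist'); b=np.array([.5283,-.0773]);Y=np.array([np.sin(.214),np.cos(.214)]);X=np.array([np.cos(.214),-np.sin(.214)])
for n,u,v,z in [('blkL',236,107,.1725),('blkR',406,107,.1725),('stopL',288,81,.041),('stopR',366,81,.041),('wallL',247,29,.005),('wallR',412,29,.005)]:
    p=onz(c,u,v,z)[:2]-b; print(n,(p@X*1000).round(1),(p@Y*1000).round(1))
rows([.5245,-.0949,.016],-.214)
E
```

```text
blkL -31.6 55.6
blkR 26.7 55.7
stopL -27.3 73.9
stopR 30.3 73.9
wallL -63.2 116.0
wallR 70.5 116.1
slide [  1.3   3.2 123.7] turn [-0.0065  0.0046  0.0016]
```

```bash
python3 -m pendant '{"turn":[[-0.0065,0.0045,0.0015],[-0.0065,0.0045,0.0015],[-0.0065,0.0045,0.0015],[-0.0065,0.0045,0.0015],[-0.0065,0.0045,0.0015],[-0.0065,0.0045,0.0015],[-0.0065,0.0045,0.0015]],"slide":[[0,4,10],[0,4,40],[0,4,75],[0,4,100],[0,4,114],[0,4,121],[0,4,122]],"claw":[0.8,0.8,0.8,0.8,0.8,0.8,0.8]}'
python3 -c "
from h import *
rows([.5245,-.0949,.016],-.214)"
```

```text
t: 11.0
eef_pos: [0.5251, -0.0972, 0.0177]
orientation: [2.447, 1.97, 0.0]
wrist_force: [0.0, -0.1, -2.1]
width: 0.0591
grasp_force: 54.9
slide [ 2.2 -1.1  1.7] turn [ 0.0002  0.0001 -0.0015]
```

```bash
python3 -m pendant '{"turn":[[0,0,0],[0,0,0],[0,0,0],[0,0,0],[0,0,0],[0,0,0],[0,0,0]],"slide":[[6,0,0.5],[12,0,1],[16,0,1.5],[18,0,1.5],[19,0,1.5],[20,0,1.5],[20.5,0,1.5]],"claw":[0.8,0.8,0.8,0.8,0.8,0.8,0.8]}'
python3 -c "
from h import *
s=observe();d=s['eef_pos']-np.array([.5251,-.0972,.0177]);print(d@[.213,.977,0]);w=s['wrist_force'];print(w@[.213,.977,0],w)"
```

```text
t: 11.88
eef_pos: [0.5293, -0.0772, 0.0162]
orientation: [2.448, 1.969, -0.0]
wrist_force: [-0.1, -0.2, -2.1]
width: 0.0589
grasp_force: 54.9
0.020399042775058204
-0.2243777430194208 [-0.09793924 -0.20830776 -2.05522815]
```

```bash
python3 -m pendant '{"turn":[[0,0,0],[0,0,0],[0,0,0],[0,0,0],[0,0,0],[0,0,0]],"slide":[[0.5,0,0.5],[1,0,1],[1.5,0,1.5],[2,0,1.5],[2.5,0,1.5],[3,0,1.5]],"claw":[0.8,0.8,0.8,0.8,0.8,0.8]}'
python3 -c "
from h import *
s=observe();d=s['eef_pos']-np.array([.5293,-.0772,.0162]);print(d@[.213,.977,0],d[2]);w=s['wrist_force'];print(w@[.213,.977,0],w)"
```

```text
t: 12.62
eef_pos: [0.5303, -0.0758, 0.016]
orientation: [2.446, 1.969, 0.0]
wrist_force: [-8.7, -19.6, 30.0]
width: 0.0596
grasp_force: 58.6
0.0016041299496234792 -0.00016115554514655947
-20.993120155994138 [ -8.66516681 -19.59819818  29.9911433 ]
```

The block is home against the stops and on the floor. I ease the pressure, then release it.

```bash
python3 -m pendant '{"turn":[[0,0,0],[0,0,0],[0,0,0],[0,0,0],[0,0,0],[0,0,0],[0,0,0],[0,0,0],[0,0,0],[0,0,0],[0,0,0]],"slide":[[0,0,-1],[0,0,-1],[0,0,-1],[0,0,-1],[0,0,-1],[0,0,-1],[0,0,-30],[0,0,-80],[0,0,-140],[0,0,-190],[0,0,-190]],"claw":[0.6,0.4,0.2,0,0,0,0,0,0,0,0]}'
python3 - <<'E'
from h import *
c=grab('wrist'); t=grab('side')
cv2.imwrite('pics/v3.png',np.hstack([c['frame'][:,150:550],cv2.resize(t['frame'][180:360,250:450],(400,400))]))
s=observe(); print(s['eef_pos'],s['width'])
rows([.667,-.1031,.225],-.213)
E
```

```text
t: 14.0
eef_pos: [0.5321, -0.0746, 0.2086]
orientation: [2.443, 1.966, 0.007]
wrist_force: [-0.1, 0.1, -0.1]
width: 0.0857
grasp_force: 0.0
[ 0.5299591  -0.07418001  0.20493533] 0.08532264526755816
slide [  1.  140.1 -19.9] turn [ 0.0009  0.0001 -0.0024]
```

View pics/v3.png

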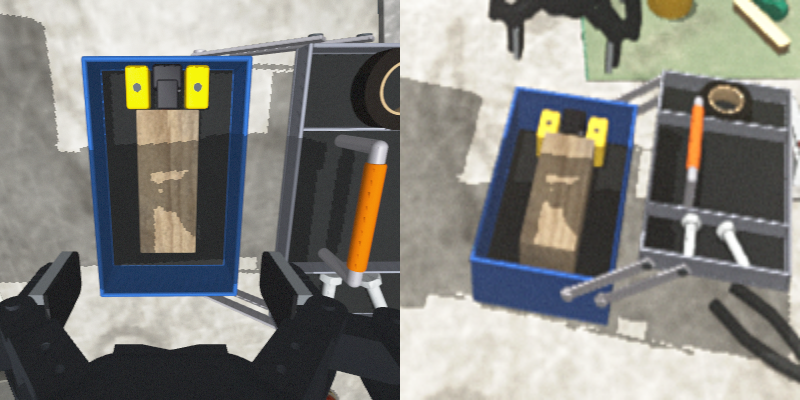

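The block is flush on both stops (edge at row 108, columns 137–198), the roller is pushed in out of sight, and the tray is still open. Now I go back to the handle.

```bash
python3 -m pendant '{"turn":[[0,0,-0.002],[0,0,-0.002],[0,0,-0.002],[0,0,-0.002],[0,0,-0.002],[0,0,-0.002]],"slide":[[0,0,-20],[1,50,-20],[1,100,-20],[1,140,-20],[1,140,-20],[1,140,-20]],"claw":[0,0,0,0,0,0]}'
python3 -c "
from h import *
rows([.6677,-.1031,.131],-.213)"
```

```text
t: 14.85
eef_pos: [0.6657, -0.1029, 0.2227]
orientation: [-2.444, -1.971, 0.003]
wrist_force: [0.9, 0.2, -0.4]
width: 0.0857
grasp_force: 0.0
slide [ 0.2  2.3 91.7] turn [-0.0033  0.0002 -0.0005]
```

```bash
python3 -m pendant '{"turn":[[0,0,0],[0,0,0],[0,0,0],[0,0,0],[0,0,0],[0,0,0],[0,0,0],[0,0,0],[0,0,0],[0,0,0]],"slide":[[0,2,40],[0,2,70],[0,2,88],[0,2,91],[0,2,91],[0,2,91],[0,2,91],[0,2,91],[0,2,91],[0,2,91]],"claw":[0,0,0,0,0.5,0.9,1,1,1,1]}' 60
python3 - <<'E'
import numpy as np
for a in np.linspace(2.439,.349,13): print((-76.3-100*np.cos(a)).round(1),(64.6-100*np.sin(a)).round(1))
E
```

```text
t: 16.1
eef_pos: [0.6682, -0.1035, 0.1342]
orientation: [-2.445, -1.972, 0.001]
wrist_force: [-6.2, 1.0, 9.0]
width: 0.0108
grasp_force: 58.5
0.0 -0.0
-12.3 -12.3
-26.6 -22.2
-42.4 -29.5
-59.2 -33.9
-76.6 -35.4
-93.9 -33.8
-110.7 -29.3
-126.4 -21.9
-140.7 -11.9
-153.0 0.4
-162.9 14.6
-170.3 30.4
```

```bash
python3 -m pendant '{"turn":[[0,0,0],[0,0,0],[0,0,0],[0,0,0],[0,0,0],[0,0,0],[0,0,0],[0,0,0],[0,0,0],[0,0,0],[0,0,0]],"slide":[[0,-12.3,-12.3],[0,-26.6,-22.2],[0,-42.4,-29.5],[0,-59.2,-33.9],[0,-76.6,-35.4],[0,-93.9,-33.8],[0,-110.7,-29.3],[0,-126.4,-21.9],[0,-140.7,-11.9],[0,-153,0.4],[0,-162.9,14.6]],"claw":[1,1,1,1,1,1,1,1,1,1,1]}'
python3 -c "
from h import *
rows([.5016,-.0674,.1003],-.213)"
```

```text
t: 17.48
eef_pos: [0.5081, -0.0691, 0.1189]
orientation: [2.445, 1.972, -0.001]
wrist_force: [6.0, -5.7, -8.5]
width: 0.0108
grasp_force: 59.0
slide [ 0.3 -6.7 18.6] turn [-0.0003  0.0005 -0.0003]
```

```bash
python3 -m pendant '{"turn":[[0,0,0],[0,0,0],[0,0,0],[0,0,0],[0,0,0]],"slide":[[0,-2.2,5],[0,-4.2,10],[0,-5.8,14.5],[0,-6.7,18],[0,-6.7,18]],"claw":[1,1,1,1,1]}'
```

```text
t: 18.1
eef_pos: [0.5018, -0.0677, 0.103]
orientation: [-2.445, -1.972, 0.001]
wrist_force: [-17.0, -3.2, 47.2]
width: 0.0108
grasp_force: 65.4
```

The upward force shows the tray seated. I unload, release and lift clear.

```bash
python3 -m pendant '{"turn":[[0,0,0],[0,0,0],[0,0,0],[0,0,0],[0,0,0],[0,0,0],[0,0,0],[0,0,0],[0,0,0],[0,0,0]],"slide":[[0,0.5,-1],[0,0.5,-1.5],[0,0.5,-1.5],[0,0.5,-1.5],[0,0.5,-1.5],[0,0.5,-30],[0,0.5,-70],[0,0.5,-120],[0,0.5,-150],[0,0.5,-150]],"claw":[1,0.6,0.3,0,0,0,0,0,0,0]}'
python3 - <<'E'
from h import *
c=grab('wrist'); t=grab('side')
hsv=cv2.cvtColor(c['frame'],cv2.COLOR_BGR2HSV); m=cv2.inRange(hsv,(3,130,60),(20,255,255))
cs,_=cv2.findContours(m,cv2.RETR_EXTERNAL,cv2.CHAIN_APPROX_NONE); q=max(cs,key=cv2.contourArea)
print(cv2.minAreaRect(np.array([onz(c,u,v,.118)[:2] for u,v in q[:,0,:]],np.float32)))
cv2.imwrite('pics/v4.png',np.hstack([c['frame'][:,150:550],cv2.resize(t['frame'][180:360,250:450],(400,400))]))
print(observe()['wrist_force'])
E
```

```text
t: 19.35
eef_pos: [0.5049, -0.068, 0.2533]
orientation: [2.443, 1.97, 0.004]
wrist_force: [0.4, -0.9, -0.6]
width: 0.0854
grasp_force: 0.0
((0.5003776550292969, -0.07068264484405518), (0.08028008788824081, 0.013666079379618168), 77.92357635498047)
[-0.29420264 -0.76752591  0.02113501]
```

View pics/v4.png

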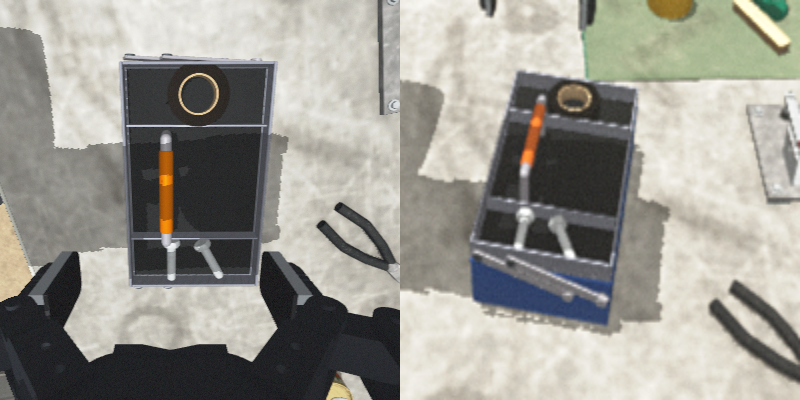

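The tray is closed: the handle measures (0.5004, -0.0707), the same as at the start, and the gripper is clear.

```bash
python3 -c "
from plant import *
print(hand_in())"
```

```text
the job is handed in; nothing more can be done
None
```

I handed the job in at about 20 s of robot time: the pine block looked flush against both stops before closing, and the tray was lowered closed in the gripper; `hand_in()` returned no verdict, and I had no direct reading of the switch lever.

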